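# Gauge the root gap on a tilted welding positioner

### The arm

A 6-joint arm with a two-finger parallel gripper is mounted at the origin on the work surface. World frame = base frame: x ahead of the robot, y to its left, z up, the work surface at z = 0. Lengths are in m, angles in rad, forces in N, time in s.
With the tool pointing down it reaches from about 0.375 to 0.925 m from the base axis. Payload 5.7 kg.
Tool frame: the origin (TCP) lies at the very end of the fingers, on their centre line; the grasp point (between the pads) lies 19 mm behind it; z points along the fingers, y is the line along which they close (so a half turn about z gives the same grasp; the last joint's range is limited). The gripper opens to 85 mm and grips with 20 to 120 N. Pads are 22 mm wide; open, the fingers measure 114 mm over their backs; the gripper's body (76 mm by 85 mm) begins 54 mm behind the grasp point. The pads swing forward as they close: fully open they stand 13 mm farther back than shut.
Start: joints at [1.179, 0.359, 1.51, -0, 1.272, -0.115], TCP at [0.164, 0.577, 0.231] pointing down, gripper open.
Joint ranges: [-2.97, 2.97], [-1.01, 2.36], [0.21, 2.38], [-0.96, 4.11], [0.2, 2.71], [-2.98, 2.98]. Speed limits (rad/s): [2.39, 2.39, 3.14, 3.14, 3.14, 3.14].

### API

Orientations are given as a rotation vector (axis times angle).
In Python, from station import r gives the robot as it stands.
- The arm moves only by the tool send_rows, never from a script. Its argument "targets" is a list of rows, each a list of 7 numbers: the shift along the world's x, y, z in m, then the turn, a rotation vector about the world's x, y, z in rad, then the gripper's target within -1 to 1 (shut at 1, half-way at 0, fully open at -1). A call has 1 to 8 rows; each row shifts and turns the commanded pose from where the row before left it; what a row does not reach is not made up. A row lasts 1/10 s, in which the tool goes at most 50 mm and 8.59 degrees, less where a joint would pass 70% of its speed; a pose out of reach is approached as far as the arm can. A call is refused whole if a number of a shift passes 0.05 or a number of a turn 0.15, either way. A call with a gripper value outside its range is refused whole. The fingers move at their own pace and stop on an object; "newtons" is the grip in N (left out, the last holds). Time passes only in rows, so rows that do not move let the fingers close. It gives the time, the measured TCP pose, the force, the opening and the grip force at its end, in the units of the state.
- r.observe(): the state, without advancing time (a new reading comes with each control period).
- r.snapshot(name): name is "side" or "top" or "wrist"; returns a dict with "color" (400x640x3 uint8, red, green, blue), "z_map" (400x640 float32, m along the optical axis (not along the pixel's ray), 0 where there is no reading), "fx", "fy", "cx", "cy" (pixels), "R" (3x3) and "t" (3): a world point X has camera coordinates R X + t; the wrist camera has in their place "hand_eye" (4x4, takes a point from camera to tool coordinates, whose origin is the TCP and whose axes are the flange's). Camera axes: x right, y down, z forward; pixel columns grow to the right and rows downward; lengths in m; the calibration is good to about 2 mm. A picture is of the moment at which its call begins: read the wrist's pose just before it.
- r.finish_job(): hands the job in; it is judged then, once.
The state is a dict: "time_s": time; "joint_pos": joint angles; "joint_velocities": joint speeds; "joint_torque": joint torques, N m; "tcp_pos": TCP position; "ee_rot": TCP orientation; "wrist_force": force on the tool from outside, world axes, zero at the start; "wrist_torque": the same for the moment, N m; "finger_gap": finger opening in m; "grip_force": force on a finger pad.
Only numpy, scipy, OpenCV 4.12 (cv2) and the standard library are available. Lean on these libraries where they do the work, as an engineer would, in place of code of your own. Each camera call takes 0.05 s, during which the arm holds its last target. There are 200 camera calls.

### The job

Find the size of the gap between the two plates clamped on the tilted positioner: work up from the thinnest, trying the thin (yellow) spacer in the gap, then the middle (green) one, then also the thick (red) one if it looks as if it might go in. Leave the thickest spacer that goes fully home (collar flat on the plates) standing in the gap, and have the other two back upright in slots of the rack, collars resting on it. Do not shift the plates or disturb the other things on the bench.

Things in the scene. Friction and masses are not known exactly. Their poses are not given: they have to be found in the camera images.
- positioner: Blue welding positioner, fixed, about 200 x 190 mm, 200 tall. Its steel bed leans 30 degrees, looking up and towards the robot. On it lie two brown plates with a straight level gap between them, held at the four outer corners by low clamps with red arms (up to 25 mm above the plates). Origin on the bench below the gap; z up, y along the gap.
- fixed_edge (a point): Middle of the lower (nearer) plate's gap side, level with the plates' top face. z: square to the plates, out of the gap (30 degrees off vertical, towards the robot); x: across the gap, up the slope; y: along it. Plates: 150 mm along y, 72 wide, 18 thick, 3 mm x 45 degree bevels on the gap's top edges; 20 mm more of free space below, so blades never touch bottom.
- moving_edge (a point): The matching point on the upper plate, axes as fixed_edge: the gap's width (below the bevels) is its offset along fixed_edge's x. The gap is parallel, 9.5 to 21.5 mm wide, different each time. The plate is clamped and stays put under the forces of the work.
- rack: Grey stand fixed to the bench, 190 (x) x 76 (y) mm, 52 high, three like slots in its top centred at x = -55, 0, +55 mm, y = 0, each 23 (x) x 40 (y) mm, with room below for the blades. A spacer hangs in a slot by its collar, collar underside 52 mm above the bench; any spacer may go in any slot. Origin: centre of its underside.
- spacer_thin: Thin spacer, yellow handle. Steel blade 8 mm thick (x), 34 wide (y), reaching 31 below a flat collar (last 2 mm slimmer, as a lead-in); collar 42 (x) x 46 (y) x 6; handle 16 (x) x 24 (y), from 6 to 56 mm above the origin = centre of the collar's underside; z up the handle. Starts upright in any one of the rack's slots, x along the rack's x (or half a turn, the same). 0.1 to 0.3 kg.
- spacer_middle: Middle spacer, green handle. Steel blade 13 mm thick (x), 34 wide (y), reaching 31 below a flat collar (last 2 mm slimmer, as a lead-in); collar 42 (x) x 46 (y) x 6; handle 16 (x) x 24 (y), from 6 to 56 mm above the origin = centre of the collar's underside; z up the handle. Starts upright in any one of the rack's slots, x along the rack's x (or half a turn, the same). 0.1 to 0.3 kg.
- spacer_thick: Thick spacer, red handle. Steel blade 18 mm thick (x), 34 wide (y), reaching 31 below a flat collar (last 2 mm slimmer, as a lead-in); collar 42 (x) x 46 (y) x 6; handle 16 (x) x 24 (y), from 6 to 56 mm above the origin = centre of the collar's underside; z up the handle. Starts upright in any one of the rack's slots, x along the rack's x (or half a turn, the same). 0.1 to 0.3 kg.
- thin_tip (a point): Centre of the lower end of the yellow spacer's blade, 31 mm below its origin along its z.
- middle_tip (a point): Centre of the lower end of the green spacer's blade, 31 mm below its origin along its z.
- hammer: Bystander: welder's hammer with a wooden handle, lying on the bench.
- wire_brush: Bystander: hand brush with a wooden handle, lying on the bench.
- box_tube: Bystander: offcut of dark square tube lying on its side, 90 x 60 x 60 mm; origin at the centre of its underside.
- spray_can: Bystander: yellow can standing upright, 60 mm across, 120 mm tall; origin at the centre of its underside.
- channel: Bystander: rust-brown U channel offcut, 120 x 70 x 40 mm; origin at the centre of its underside.
- magnet_square: Bystander: red welding magnet square, 85 x 18 x 80 mm; origin at the centre of its underside.
Mind the look-alikes: they are no part of the job. What is shaped like the spacer_middle but orange is not meant. What is shaped like the spacer_thin but turquoise is not meant.

How it is judged:
By the outcome, as a careful person would: the job done as asked, in the order asked, and still so for the second after the job is handed in, with the robot touching nothing.
It also fails if it takes over 72 s, if anything falls off the work surface, if the arm or the gripper's body presses on something with over 40 N, if the wrist force passes 120 N, or if a joint passes its speed limit or range.

## Working session

There is one attempt and no reset: what is moved stays moved. The work goes in short steps, Python scripts to look and compute and a tool call to move; the robot and the scene stay as the last step left them, time stands still between calls to the robot, and variables do not carry over. Pictures are saved under pics/ and viewed, at most 10 in all, crops included, and the job is handed in when it is done.

Besides the shell and the picture viewer there is one more tool, called after ">>>" as a command line: name --pt "numbers of a row" for each row, then --argument value for the rest. send_rows: Moves the arm, as the interface text tells. Its arguments: {"type":"object","properties":{"targets":{"type":"array"},"newtons":{"type":"number"}},"required":["targets"]}

```bash
ls; mkdir -p pics; python3 - <<'E'
from station import r
import cv2,numpy as np,pickle
o=r.observe();print(o)
d={}
for n in("side","top","wrist"):
    s=r.snapshot(n);d[n]=s
    cv2.imwrite(f"pics/{n}0.png",s["color"][:,:,::-1])
    print(n,s["fx"],s["cx"],s["cy"],s.get("R"),s.get("t"),s.get("hand_eye"))
pickle.dump(d,open("s0.pkl","wb"))
E
```

```text
pics
{'time_s': 0.0, 'joint_pos': array([ 1.17892482e+00,  3.59494170e-01,  1.51142841e+00, -6.77410154e-07,
        1.27251291e+00, -1.15115071e-01]), 'joint_velocities': array([ 0.00078963, -0.0008417 , -0.00035525, -0.0007151 , -0.0008098 ,
        0.00080502]), 'joint_torque': array([-1.22607435e-04, -5.27641225e+01, -2.78615570e+01, -1.92757402e-04,
        1.32680786e-02, -3.59588157e-06]), 'tcp_pos': array([0.1636967 , 0.57652995, 0.23046158]), 'ee_rot': array([-4.33277772e-01, -3.11110386e+00,  2.80205108e-03]), 'wrist_force': array([-0.19926196, -0.14138799,  0.04241244]), 'wrist_torque': array([-0.00173256, -0.02293066,  0.0052672 ]), 'grip_force': 0.0, 'finger_gap': 0.08500828549470381}
side 469.6308468901918 318.2925025123276 205.5969082424765 [[ 0.98541444 -0.16902564  0.01971559]
 [-0.10335763 -0.68652252 -0.71972497]
 [ 0.13518717  0.70718962 -0.6939793 ]] [-0.529968    0.11879399  1.29683585] None
top 434.6973905215661 314.7401952368912 200.85388522620514 [[-0.02300345 -0.99971356 -0.00660641]
 [-0.99647385  0.02346125 -0.08055702]
 [ 0.08068894  0.00473003 -0.99672811]] [-0.01037554  0.53163451  1.20711792] None
wrist 292.3335963620177 312.8984069121646 201.59521105035313 None None [[-3.58830826e-04 -9.47632156e-01 -3.19363692e-01  8.21758821e-02]
 [ 9.99999642e-01 -5.84613666e-04  6.11115215e-04  3.70986305e-05]
 [-7.65816808e-04 -3.19363359e-01  9.47632027e-01 -1.42639015e-01]
 [ 0.00000000e+00  0.00000000e+00  0.00000000e+00  1.00000000e+00]]
```

View pics/side0.png

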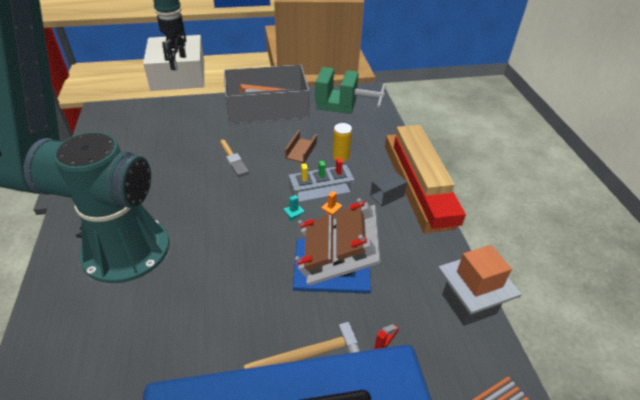

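View pics/top0.png

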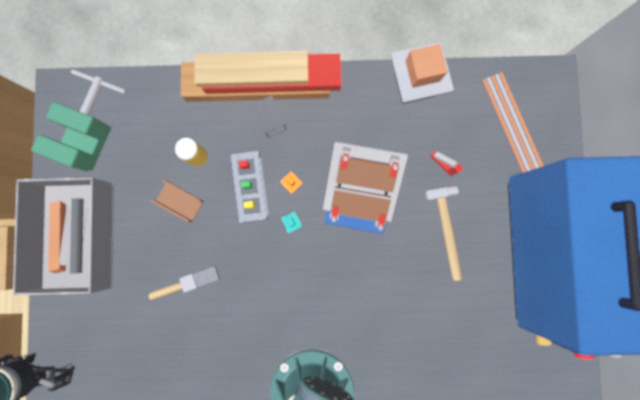

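Candidates in the top view are yellow (249,205), green (246,184) and red (244,164) in the rack. The look-alikes, orange (291,182) and turquoise (291,222), stand free on the bench, and the yellow can is at (190,152). By the description I want the three in the rack. The plates are at (367,174) and (361,206), with the gap near (364,190).

```bash
cat > h.py <<'E'
import numpy as np,cv2,pickle
from scipy.spatial.transform import Rotation as Ro
def cam(s,o=None):
    """returns Rwc, c (world from camera)"""
    if s.get("R") is not None and "hand_eye" not in s:
        R=np.array(s["R"]);return R.T,-R.T@np.array(s["t"])
    H=np.array(s["hand_eye"]);T=Ro.from_rotvec(o["ee_rot"]).as_matrix()
    return T@H[:3,:3],T@H[:3,3]+o["tcp_pos"]
def ray(s,uv,o=None):
    R,c=cam(s,o);uv=np.atleast_2d(uv)
    d=np.c_[(uv[:,0]-s["cx"])/s["fx"],(uv[:,1]-s["cy"])/s["fy"],np.ones(len(uv))]
    return c,d@R.T
def onplane(s,uv,n,p,o=None):
    c,d=ray(s,uv,o);n=np.array(n,float);return c+d*(((np.array(p)-c)@n)/(d@n))[:,None]
def cloud(s,mask,o=None):
    v,u=np.nonzero(mask&(s["z_map"]>0));c,d=ray(s,np.c_[u,v],o);return c+d*s["z_map"][v,u][:,None]
def hsv(s): return cv2.cvtColor(s["color"],cv2.COLOR_RGB2HSV)
def mask(s,h0,h1,smin=110,vmin=60):
    h=hsv(s);return ((h[...,0]>=h0)&(h[...,0]<=h1)&(h[...,1]>smin)&(h[...,2]>vmin))
def blobs(m,amin=15):
    n,l,st,ce=cv2.connectedComponentsWithStats(m.astype(np.uint8));return [(tuple(ce[i].round(1)),st[i,4],l==i) for i in range(1,n) if st[i,4]>=amin]
E
python3 - <<'E'
from h import *
d=pickle.load(open("s0.pkl","rb"))
win={"top":(225,150,410,235),"side":(280,150,385,290)}
for n in("top","side"):
    s=d[n];a,b,c,e=win[n];w=np.zeros((400,640),bool);w[b:e,a:c]=1
    for nm,h0,h1,sm in(("yel",22,33,140),("grn",45,75,110),("red",0,4,150),("red2",172,180,150),("org",8,18,190),("brown",5,15,80)):
        for ce,A,m in blobs(mask(s,h0,h1,sm)&w,8):
            P=cloud(s,m);print(n,nm,ce,A,onplane(s,ce,[0,0,1],[0,0,.1])[0].round(4),"cloud med",np.median(P,0).round(4) if len(P) else None,'zmax',P[:,2].max().round(3))
            if nm=="brown" and A>150:
                q=P-P.mean(0);U,S,V=np.linalg.svd(q,full_matrices=False);print("   normal",(V[2]*np.sign(V[2,2])).round(3),P.mean(0).round(4),(S/np.sqrt(len(P))).round(4))
im=cv2.resize(d["top"]["color"][130:250,220:420,::-1],None,fx=4,fy=4,interpolation=cv2.INTER_CUBIC);cv2.imwrite("pics/topc.png",im)
E
```

```text
top yel (np.float64(249.0), np.float64(204.7)) 46 [0.5188 0.151  0.1   ] cloud med [0.5177 0.1496 0.1072] zmax 0.112
top grn (np.float64(246.0), np.float64(184.3)) 51 [0.5733 0.1584 0.1   ] cloud med [0.5729 0.1571 0.1068] zmax 0.113
top red (np.float64(343.8), np.float64(164.7)) 38 [ 0.6196 -0.1027  0.1   ] cloud med [ 0.6072 -0.0984  0.1717] zmax 0.179
top red (np.float64(243.3), np.float64(164.2)) 41 [0.6274 0.165  0.1   ] cloud med [0.6263 0.1645 0.1065] zmax 0.112
top red (np.float64(392.4), np.float64(172.9)) 37 [ 0.5945 -0.231   0.1   ] cloud med [ 0.5838 -0.2176  0.1728] zmax 0.176
top red (np.float64(335.1), np.float64(210.1)) 39 [ 0.4991 -0.0763  0.1   ] cloud med [ 0.4989 -0.0758  0.1071] zmax 0.115
top red (np.float64(381.5), np.float64(218.3)) 41 [ 0.4747 -0.1978  0.1   ] cloud med [ 0.475  -0.1972  0.107 ] zmax 0.115
top brown (np.float64(366.8), np.float64(174.1)) 1270 [ 0.5929 -0.163   0.1   ] cloud med [ 0.5854 -0.1576  0.1511] zmax 0.174
   normal [-0.491  0.1    0.866] [ 0.5855 -0.1567  0.1518] [0.0382 0.0192 0.0021]
top brown (np.float64(291.0), np.float64(182.4))
[... 1561 characters left out ...]
] cloud med [0.5804 0.0353 0.0423] zmax 0.091
side brown (np.float64(296.8), np.float64(154.9)) 223 [0.5062 0.2203 0.1   ] cloud med [0.5218 0.332  0.0087] zmax 0.047
   normal [-0.081  0.26   0.962] [0.5202 0.3321 0.0128] [0.0225 0.0166 0.009 ]
side brown (np.float64(338.6), np.float64(159.2)) 13 [0.63   0.1806 0.1   ] cloud med [0.6322 0.1736 0.1079] zmax 0.112
side brown (np.float64(333.8), np.float64(234.0)) 2409 [ 0.5555 -0.1225  0.1   ] cloud med [ 0.5603 -0.1524  0.1219] zmax 0.173
   normal [-0.482  0.313  0.818] [ 0.5503 -0.1404  0.1228] [0.0771 0.0462 0.0144]
side brown (np.float64(332.1), np.float64(225.6)) 18 [ 0.5569 -0.0924  0.1   ] cloud med [ 0.5538 -0.1107  0.1159] zmax 0.12
```

View pics/topc.png

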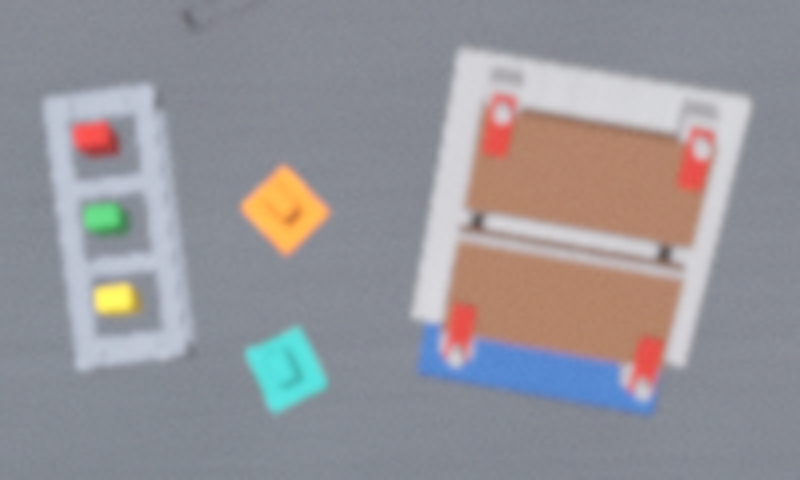

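The crop confirms it: yellow, green and red handles stand in the rack, with orange and turquoise loose beside it. I'll look at the gap first, on the way.

>>> send_rows --pt "0.036 -0.045 0 0 0 0.01 -1" --pt "0.036 -0.045 0 0 0 0.01 -1" --pt "0.036 -0.045 0 0 0 0.01 -1" --pt "0.036 -0.045 0 0 0 0.01 -1" --pt "0.036 -0.045 0 0 0 0.01 -1" --pt "0.036 -0.045 0 0 0 0.01 -1" --pt "0.036 -0.045 0 0 0 0.01 -1" --pt "0.036 -0.045 0 0 0 0.01 -1"

```text
time_s: 0.95
tcp_pos: [0.4146, 0.263, 0.2312]
ee_rot: [-0.308, -3.126, 0.0]
wrist_force: [0.4, 1.3, 1.1]
finger_gap: 0.0853
grip_force: 0.0
```

>>> send_rows --pt "0.007 -0.0445 0 -0.013 -0.064 0 -1" --pt "0.007 -0.0445 0 -0.013 -0.064 0 -1" --pt "0.007 -0.0445 0 -0.013 -0.064 0 -1" --pt "0.007 -0.0445 0 -0.013 -0.064 0 -1" --pt "0.007 -0.0445 0 -0.013 -0.064 0 -1" --pt "0.007 -0.0445 0 -0.013 -0.064 0 -1" --pt "0.007 -0.0445 0 -0.013 -0.064 0 -1" --pt "0.007 -0.0445 0 -0.013 -0.064 0 -1"

```text
time_s: 1.75
tcp_pos: [0.4684, -0.0836, 0.2312]
ee_rot: [0.257, 2.619, -0.068]
wrist_force: [1.6, 1.5, -1.2]
finger_gap: 0.0854
grip_force: 0.0
```

```bash
cat > snap.py <<'E'
import sys
from station import r
from h import *
name,cams=sys.argv[1],sys.argv[2:]
for c in cams:
    o=r.observe();s=r.snapshot(c);pickle.dump((s,o),open(f"{name}_{c}.pkl","wb"))
    cv2.imwrite(f"pics/{name}_{c}.png",s["color"][:,:,::-1])
o=r.observe();print(o["time_s"],o["tcp_pos"].round(4),o["ee_rot"].round(3),o["joint_pos"].round(2),o["wrist_force"].round(1),o["finger_gap"])
print(Ro.from_rotvec(o["ee_rot"]).as_matrix().round(3))
E
python3 snap.py gap wrist
```

```text
1.8 [ 0.4689 -0.088   0.2312] [ 0.254  2.617 -0.074] [-0.41 -0.04  2.16  0.2   0.53 -1.94] [ 1.1 -0.5 -1.2] 0.08511509654607405
[[-0.854  0.194  0.482]
 [ 0.166  0.981 -0.1  ]
 [-0.492 -0.005 -0.87 ]]
```

View pics/gap_wrist.png

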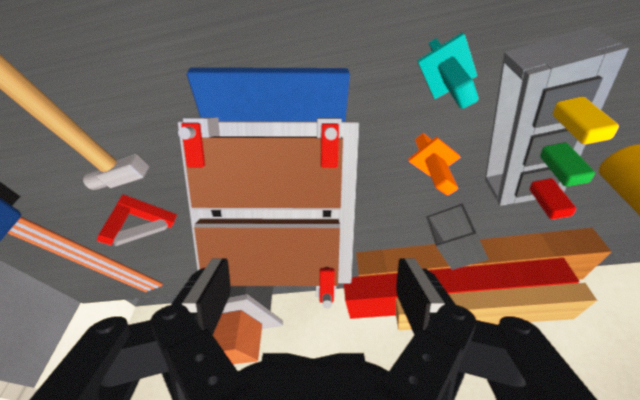

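The wrist view shows both plates, with the gap at about rows 208-222, cols 196-342. The rack spacers are at the right (yellow 585,118; green 567,163; red 552,198). I'll measure the gap with column-wise edge profiles.

```bash
cat > gap.py <<'E'
import sys
from h import *
s,o=pickle.load(open(sys.argv[1],"rb"));c0,c1,r0,r1=map(int,sys.argv[2:6])
sub=np.zeros((400,640),bool);sub[r0-60:r1+60,c0:c1]=1
m=mask(s,3,16,70,50)&sub
P=cloud(s,m,o)
for _ in range(4):
    c=P.mean(0);n=np.linalg.svd(P-c,full_matrices=False)[2][2];n*=np.sign(n[2]);P=P[abs((P-c)@n)<.004]
c=P.mean(0)
print("plane",n.round(4),c.round(4),"tilt",np.degrees(np.arccos(n[2])).round(2),len(P))
g=s["color"].astype(float)
prof=g[r0:r1,c0:c1].mean(1)
for i,p in zip(range(r0,r1),prof): print(i,p.round(0),end="  ")
print()
up=np.array([-n[0],-n[1],0]);x=-n*(-1)*0;yf=np.cross(n,[0,0,1]);yf/=np.linalg.norm(yf);yf*=np.sign(yf[1]);xf=np.cross(yf,n)
print("xf",xf.round(3),"yf",yf.round(3))
# edges of brown: last brown row of near plate / first of far plate per column
A=[];B=[]
mid=(r0+r1)//2
for u in range(c0,c1):
    col=m[:,u];a=np.nonzero(col[:mid])[0];b=np.nonzero(col[mid:])[0]
    if len(a) and len(b): A.append((u,a[-1]+.5));B.append((u,b[0]+mid-.5))
for E in(A,B):
    E=np.array(E,float);k=np.polyfit(E[:,0],E[:,1],1);rs=E[:,1]-np.polyval(k,E[:,0]);E=E[abs(rs)<2]
    Q=onplane(s,E,n,c,o);k=np.polyfit((Q@yf),(Q@xf),1);print("edge rows",E[:,1].mean().round(2),"x_f mean",((Q@xf).mean()*1000).round(2),"slope",k[0].round(4),"mid pt",Q.mean(0).round(4))
E
python3 gap.py gap_wrist.pkl 200 338 196 232
```

```text
plane [-0.4866  0.0941  0.8686] [ 0.5357 -0.1412  0.1217] tilt 29.71 11112
196 [167.  98.  63.]  197 [167.  98.  63.]  198 [167.  98.  63.]  199 [167.  98.  62.]  200 [167.  98.  62.]  201 [167.  98.  62.]  202 [167.  98.  62.]  203 [166.  98.  62.]  204 [166.  98.  62.]  205 [166.  97.  62.]  206 [167.  99.  64.]  207 [173. 119.  97.]  208 [188. 165. 158.]  209 [195. 185. 183.]  210 [195. 190. 190.]  211 [192. 189. 189.]  212 [191. 189. 189.]  213 [192. 189. 189.]  214 [192. 190. 190.]  215 [193. 190. 191.]  216 [199. 196. 196.]  217 [200. 196. 195.]  218 [166. 156. 153.]  219 [104.  86.  79.]  220 [68. 43. 33.]  221 [64. 37. 25.]  222 [67. 41. 29.]  223 [91. 72. 66.]  224 [134. 123. 122.]  225 [150. 141. 140.]  226 [153. 140. 138.]  227 [156. 128. 119.]  228 [162. 107.  82.]  229 [164.  97.  63.]  230 [164.  95.  60.]  231 [165.  96.  61.]  
xf [ 0.853 -0.165  0.496] yf [ 0.19   0.982 -0.   ]
edge rows 207.5 x_f mean 543.81 slope 0.0038 mid pt [ 0.5384 -0.1429  0.1234]
edge rows 219.17 x_f mean 556.38 slope 0.0115 mid pt [ 0.549  -0.1456  0.1296]
```

```bash
cat > plan.py <<'E'
# plan.py x y z {rack|gap} n : per-row shift and turn to that TCP pose
import sys
from station import r
from h import *
RY=0.133; N=np.array([-.488,.096,.867]);N/=np.linalg.norm(N);YF=np.array([.195,.981,0]);YF-=N*(N@YF);YF/=np.linalg.norm(YF)
def Rd(m):
    if m=="gap": return np.c_[np.cross(YF,-N),YF,-N]
    y=np.array([-np.sin(RY),np.cos(RY),0]);z=np.array([0,0,-1.]);return np.c_[np.cross(y,z),y,z]
if __name__=="__main__":
    o=r.observe();p=np.array(list(map(float,sys.argv[1:4])));D=Rd(sys.argv[4])@Ro.from_rotvec(o["ee_rot"]).as_matrix().T
    k=int(sys.argv[5]);d=p-o["tcp_pos"];w=Ro.from_matrix(D).as_rotvec()
    print("at",o["tcp_pos"].round(4),"F",o["wrist_force"].round(1),"t",o["time_s"]);print("total",d.round(4),w.round(4),"per row",(d/k).round(4),(w/k).round(4))
E
python3 plan.py 0.518 0.150 0.200 rack 7
```

```text
at [ 0.4689 -0.088   0.2312] F [ 1.1 -0.5 -1.2] t 1.8
total [ 0.0491  0.238  -0.0312] [0.0212 0.5165 0.3194] per row [ 0.007   0.034  -0.0045] [0.003  0.0738 0.0456]
```

>>> send_rows --pt "0.007 0.034 -0.0045 0.003 0.0738 0.0456 -1" --pt "0.007 0.034 -0.0045 0.003 0.0738 0.0456 -1" --pt "0.007 0.034 -0.0045 0.003 0.0738 0.0456 -1" --pt "0.007 0.034 -0.0045 0.003 0.0738 0.0456 -1" --pt "0.007 0.034 -0.0045 0.003 0.0738 0.0456 -1" --pt "0.007 0.034 -0.0045 0.003 0.0738 0.0456 -1" --pt "0.007 0.034 -0.0045 0.003 0.0738 0.0456 -1" --pt "0 0 0 0 0 0 -1"

```text
time_s: 2.6
tcp_pos: [0.5204, 0.1601, 0.1986]
ee_rot: [0.208, -3.127, -0.009]
wrist_force: [-0.1, -0.8, 1.3]
finger_gap: 0.0854
grip_force: 0.0
```

```bash
python3 snap.py rack wrist; python3 - <<'E'
from h import *
s,o=pickle.load(open("rack_wrist.pkl","rb"))
for nm,h0,h1,sm in(("yel",22,33,140),("grn",45,75,110),("red",0,4,150)):
    for ce,A,m in blobs(mask(s,h0,h1,sm),150):
        P=cloud(s,m,o);t=P[P[:,2]>np.percentile(P[:,2],98)-.006];print(nm,ce,A,"top cloud",t.mean(0).round(4),"ext",(t.max(0)-t.min(0)).round(3))
E
python3 plan.py 0.518 0.150 0.068 rack 7
```

```text
2.65 [0.5189 0.1582 0.1985] [ 0.207 -3.127 -0.007] [ 0.17  0.31  1.67  0.01  1.16 -1.54] [-0.7 -0.5 -0.4] 0.08530298315765049
[[-0.991 -0.131 -0.008]
 [-0.131  0.991  0.004]
 [ 0.007  0.005 -1.   ]]
yel (np.float64(305.6), np.float64(198.5)) 771 top cloud [0.5191 0.1541 0.1075] ext [0.016 0.024 0.007]
grn (np.float64(305.8), np.float64(252.1)) 877 top cloud [0.5733 0.1612 0.1074] ext [0.017 0.024 0.007]
grn (np.float64(610.0), np.float64(357.3)) 3896 top cloud [0.7223 0.5754 0.0795] ext [0.02  0.029 0.013]
red (np.float64(29.0), np.float64(138.8)) 1124 top cloud [ 0.503  -0.0738  0.1087] ext [0.018 0.017 0.007]
red (np.float64(305.6), np.float64(299.6)) 871 top cloud [0.6272 0.1674 0.1073] ext [0.017 0.023 0.007]
at [0.5189 0.1582 0.1985] F [-0.7 -0.5 -0.4] t 2.65
total [-0.0009 -0.0082 -0.1305] [-0.0038 -0.0076  0.0011] per row [-0.0001 -0.0012 -0.0186] [-0.0005 -0.0011  0.0002]
```

View pics/rack_wrist.png

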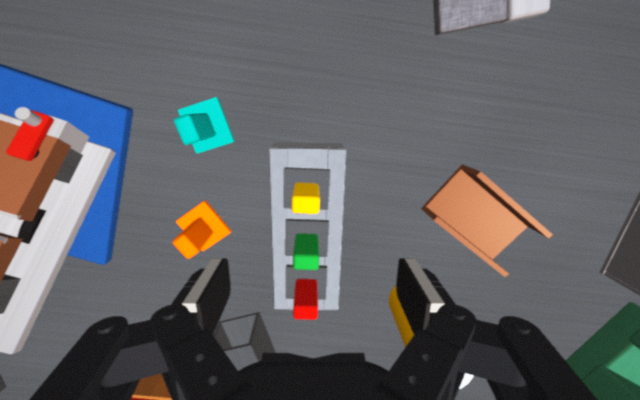

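The view shows the yellow handle at (306,198), green at (306,252) and red at (306,300) in the rack. The look-alikes are well to the left, so the way down is clear.

>>> send_rows --pt "0 -0.002 -0.025 -0.001 -0.002 0 -1" --pt "0 -0.002 -0.025 -0.001 -0.002 0 -1" --pt "0 -0.001 -0.025 -0.001 -0.002 0 -1" --pt "0 -0.001 -0.025 -0.001 -0.002 0 -1" --pt "0 0 -0.02 0 0 0 -1" --pt "0 0 -0.0085 0 0 0 -1" --pt "0 0 0 0 0 0 0" --newtons 50

```text
time_s: 3.35
tcp_pos: [0.5164, 0.1497, 0.0702]
ee_rot: [0.202, -3.134, 0.001]
wrist_force: [0.2, 0.1, 0.7]
finger_gap: 0.0735
grip_force: 0.0
```

>>> send_rows --pt "0 0 0 0 0 0 1" --pt "0 0 0 0 0 0 1" --pt "0 0 0 0 0 0 1" --pt "0 0 0 0 0 0 1" --newtons 50

```text
time_s: 3.75
tcp_pos: [0.5185, 0.1513, 0.072]
ee_rot: [-0.202, 3.132, 0.002]
wrist_force: [-2.3, 4.0, 5.4]
finger_gap: 0.0234
grip_force: 50.3
```

Gripped. Next I lift and go to the pre-insert pose above the gap.

>>> send_rows --pt "0 0 0.02 0 0 0 1" --pt "0 0 0.04 0 0 0 1" --pt "0 0 0.04 0 0 0 1" --pt "0 0 0.03 0 0 0 1" --pt "0 0 0 0 0 0 1"

```text
time_s: 4.25
tcp_pos: [0.5211, 0.1509, 0.2056]
ee_rot: [-0.203, 3.125, 0.001]
wrist_force: [1.1, 0.0, -0.8]
finger_gap: 0.0234
grip_force: 49.9
```

```bash
python3 plan.py 0.511 -0.1375 0.200 gap 8
```

```text
at [0.5211 0.1509 0.2056] F [ 1.1  0.  -0.8] t 4.25
total [-0.0101 -0.2884 -0.0056] [-0.016  -0.5125 -0.3186] per row [-0.0013 -0.0361 -0.0007] [-0.002  -0.0641 -0.0398]
```

>>> send_rows --pt "-0.001 -0.036 0 -0.002 -0.0641 -0.0398 1" --pt "-0.001 -0.036 0 -0.002 -0.0641 -0.0398 1" --pt "-0.001 -0.036 0 -0.002 -0.0641 -0.0398 1" --pt "-0.001 -0.036 0 -0.002 -0.0641 -0.0398 1" --pt "-0.001 -0.036 0 -0.002 -0.0641 -0.0398 1" --pt "-0.001 -0.036 0 -0.002 -0.0641 -0.0398 1" --pt "-0.001 -0.036 0 -0.002 -0.0641 -0.0398 1" --pt "-0.001 -0.036 0 -0.002 -0.0641 -0.0398 1"

```text
time_s: 5.05
tcp_pos: [0.5085, -0.1386, 0.2002]
ee_rot: [0.259, 2.618, -0.068]
wrist_force: [1.2, 0.4, -2.2]
finger_gap: 0.0235
grip_force: 49.9
```

>>> send_rows --pt "0 0 0 0 0 0 1" --pt "0 0 0 0 0 0 1"

```text
time_s: 5.25
tcp_pos: [0.5083, -0.1379, 0.1996]
ee_rot: [0.261, 2.621, -0.065]
wrist_force: [-0.6, -0.2, -1.2]
finger_gap: 0.0233
grip_force: 50.0
```

```bash
python3 snap.py pre1 wrist side; python3 plan.py 0.511 -0.1375 0.1937 gap 1
python3 - <<'E'
import cv2
a=cv2.imread("pics/pre1_wrist.png")[130:330,180:460];b=cv2.imread("pics/pre1_side.png")[170:300,270:400]
a=cv2.resize(a,(560,400));b=cv2.resize(b,(400,400),interpolation=cv2.INTER_CUBIC)[:,:240]
cv2.imwrite("pics/pre1c.png",cv2.hconcat([a,b]))
E
```

```text
5.35 [ 0.5095 -0.1367  0.2003] [ 0.256  2.62  -0.065] [-0.5   0.1   2.12  0.34  0.46 -2.14] [-0.7  0.4 -1.4] 0.023336109637335407
[[-0.856  0.194  0.479]
 [ 0.17   0.981 -0.093]
 [-0.488  0.001 -0.873]]
at [ 0.5095 -0.1367  0.2003] F [-0.7  0.4 -1.4] t 5.35
total [ 0.0015 -0.0008 -0.0066] [-0.0026 -0.0103 -0.001 ] per row [ 0.0015 -0.0008 -0.0066] [-0.0026 -0.0103 -0.001 ]
```

View pics/pre1c.png

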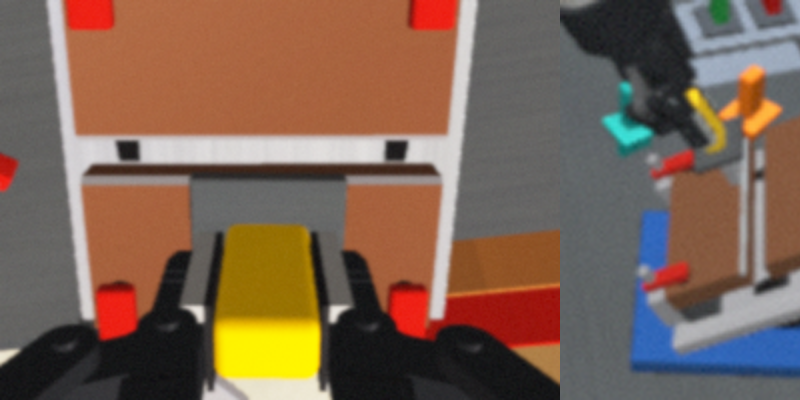

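The left crop shows the spacer held squarely with its collar ahead of the gap. The near edge is at about full-image row 197, the far bevel at about row 222, and the collar is centred on u≈314. I'll re-measure the gap in this view together with the tool.

```bash
cat > rel.py <<'E'
# relative measurement in tool frame: gap edges (half-level crossings) vs tool axis
import sys
from h import *
s,o=pickle.load(open(sys.argv[1],"rb"));r0,r1=int(sys.argv[2]),int(sys.argv[3])
c,n=np.array([.5357,-.1412,.1217]),np.array([-.488,.096,.867]);n/=np.linalg.norm(n)
w=np.zeros((400,640),bool);w[r0-45:r1+30]=1
P=cloud(s,mask(s,3,16,70,50)&w,o);P=P[abs((P-c)@n)<.008];print("plane offset mm",np.median((P-c)@n)*1e3,len(P))
c=c+n*np.median((P-c)@n)
T=Ro.from_rotvec(o["ee_rot"]).as_matrix()
for a,b in [tuple(map(int,x.split("-"))) for x in sys.argv[4:]]:
    p=s["color"][r0:r1,a:b].astype(float).mean(1);sat=(p.max(1)-p.min(1))/p.max(1)
    print(" ".join(f"{r0+i}:{q:.0f}/{t:.2f}" for i,(q,t) in enumerate(zip(p.mean(1),sat))))
    thr=.38;i=np.nonzero(sat<thr)[0][0];e1=r0+i-1+(sat[i-1]-thr)/(sat[i-1]-sat[i])
    j=np.nonzero(sat<thr)[0][-1];e2=r0+j+(thr-sat[j])/(sat[j+1]-sat[j])
    Q=onplane(s,[[(a+b)/2,e1],[(a+b)/2,e2]],n,c,o);L=(Q-o["tcp_pos"])@T*1e3
    print("rows",e1.round(2),e2.round(2),"tool xyz near",L[0].round(1),"far",L[1].round(1),"width-6:",(np.linalg.norm(Q[1]-Q[0])*1e3-6).round(2),"centre tool x",L[:,0].mean().round(2))
E
python3 rel.py pre1_wrist.pkl 185 232 226-270 358-398
python3 - <<'E'
from h import *
s,o=pickle.load(open("pre1_wrist.pkl","rb"));T=Ro.from_rotvec(o["ee_rot"]).as_matrix()
m=mask(s,20,33,150,60);b=max(blobs(m),key=lambda x:x[1]);P=(cloud(s,b[2],o)-o["tcp_pos"])@T*1e3
print(b[:2],"yellow tool pct",np.percentile(P,[2,25,50,75,98],axis=0).round(1).tolist())
m=np.zeros((400,640),bool);m[220:236,285:345]=1;P=(cloud(s,m,o)-o["tcp_pos"])@T*1e3
print("collar top tool",np.median(P,0).round(1))
# collar lateral + front edge rows
for u in (290,300,330): print(u,[(v,int(s["color"][v,u].mean()),round(float(s["z_map"][v,u]),3)) for v in range(212,226)])
E
```

```text
plane offset mm 0.035095431269017194 14868
185:114/0.61 186:114/0.62 187:114/0.62 188:114/0.62 189:114/0.62 190:114/0.62 191:113/0.62 192:113/0.62 193:113/0.62 194:113/0.62 195:113/0.62 196:119/0.57 197:144/0.37 198:180/0.13 199:190/0.06 200:179/0.03 201:168/0.02 202:165/0.02 203:166/0.02 204:167/0.02 205:168/0.02 206:168/0.02 207:168/0.02 208:170/0.02 209:176/0.02 210:184/0.02 211:163/0.06 212:97/0.19 213:50/0.49 214:42/0.60 215:42/0.61 216:49/0.52 217:83/0.25 218:131/0.09 219:146/0.06 220:148/0.07 221:145/0.12 222:132/0.32 223:117/0.54 224:111/0.62 225:110/0.63 226:111/0.63 227:110/0.63 228:110/0.63 229:110/0.63 230:110/0.63 231:110/0.63
rows 196.94 222.27 tool xyz near [ 10.6 -52.1  81.4] far [-11.3 -53.6  81.2] width-6: 15.97 centre tool x -0.32
185:109/0.63 186:110/0.63 187:110/0.63 188:109/0.63 189:110/0.63 190:109/0.63 191:109/0.63 192:110/0.63 193:109/0.63 194:109/0.63 195:110/0.62 196:119/0.55 197:151/0.31 198:183/0.11 199:190/0.06 200:179/0.03 201:167/0.02 202:165/0.02 203:164/0.02 204:165/0.02 205:166/0.02 206:166/0.02 207:167/0.02 208:168/0.02 209:175/0.02 210:178/0.04 21
[... 656 characters left out ...]
(216, 44, 0.173), (217, 38, 0.172), (218, 46, 0.169), (219, 59, 0.168), (220, 82, 0.169), (221, 99, 0.169), (222, 103, 0.17), (223, 103, 0.171), (224, 104, 0.168), (225, 103, 0.169)]
300 [(212, 102, 0.257), (213, 53, 0.254), (214, 41, 0.251), (215, 39, 0.249), (216, 40, 0.172), (217, 41, 0.172), (218, 45, 0.171), (219, 59, 0.171), (220, 83, 0.169), (221, 100, 0.169), (222, 103, 0.17), (223, 103, 0.169), (224, 103, 0.169), (225, 102, 0.171)]
330 [(212, 80, 0.256), (213, 50, 0.254), (214, 43, 0.252), (215, 40, 0.249), (216, 40, 0.246), (217, 41, 0.172), (218, 43, 0.17), (219, 55, 0.17), (220, 78, 0.17), (221, 98, 0.168), (222, 106, 0.169), (223, 102, 0.17), (224, 105, 0.17), (225, 103, 0.169)]
```

Both views give a gap of about 15.5–16 mm. Green at 13 mm should go in and red at 18 mm clearly cannot. I'll insert yellow now, correcting the tilt by 0.8° and shifting about 2 mm down the slope.

>>> send_rows --pt "-0.0019 0.0004 -0.0011 -0.003 -0.0135 0 1" --pt "0.0039 -0.0008 -0.0069 0 0 0 1" --pt "0.0039 -0.0008 -0.0069 0 0 0 1" --pt "0.0039 -0.0008 -0.0069 0 0 0 1" --pt "0.0039 -0.0008 -0.0069 0 0 0 1" --pt "0 0 0 0 0 0 1"

```text
time_s: 5.95
tcp_pos: [0.5238, -0.14, 0.1709]
ee_rot: [0.256, 2.607, -0.067]
wrist_force: [-0.0, -0.3, -1.4]
finger_gap: 0.0236
grip_force: 50.0
```

>>> send_rows --pt "0.002 -0.0004 -0.0035 0 0 0 1" --pt "0.002 -0.0004 -0.0035 0 0 0 1" --pt "0.002 -0.0004 -0.0035 0 0 0 1" --pt "0 0 0 0 0 0 1"

```text
time_s: 6.35
tcp_pos: [0.5297, -0.1415, 0.1614]
ee_rot: [0.256, 2.605, -0.068]
wrist_force: [0.3, 0.6, -1.1]
finger_gap: 0.0236
grip_force: 50.0
```

>>> send_rows --pt "0.002 -0.0004 -0.0035 0 0 0 1" --pt "0.002 -0.0004 -0.0035 0 0 0 1" --pt "0.002 -0.0004 -0.0035 0 0 0 1" --pt "0.001 -0.0002 -0.0017 0 0 0 1" --pt "0 0 0 0 0 0 1"

```text
time_s: 6.85
tcp_pos: [0.5366, -0.1429, 0.1491]
ee_rot: [0.256, 2.605, -0.068]
wrist_force: [0.0, -0.1, -1.6]
finger_gap: 0.0234
grip_force: 50.0
```

>>> send_rows --pt "0.0005 -0.0001 -0.0009 0 0 0 1" --pt "0.0005 -0.0001 -0.0009 0 0 0 1" --pt "0.0005 -0.0001 -0.0009 0 0 0 1" --pt "0 0 0 0 0 0 1"

```text
time_s: 7.25
tcp_pos: [0.5381, -0.1432, 0.1468]
ee_rot: [0.256, 2.605, -0.068]
wrist_force: [-0.9, -0.4, -0.7]
finger_gap: 0.0231
grip_force: 50.0
```

>>> send_rows --pt "0.0005 -0.0001 -0.0009 0 0 0 1" --pt "0.0005 -0.0001 -0.0009 0 0 0 1" --pt "0 0 0 0 0 0 1"

```text
time_s: 7.55
tcp_pos: [0.5385, -0.143, 0.1462]
ee_rot: [0.255, 2.603, -0.068]
wrist_force: [-14.5, 3.5, 20.9]
finger_gap: 0.0233
grip_force: 53.6
```

>>> send_rows --pt "0.0005 -0.0001 -0.0009 0 0 0 1" --pt "0.0003 0 -0.0004 0 0 0 1" --pt "0 0 0 0 0 0 1"

```text
time_s: 7.85
tcp_pos: [0.5386, -0.1429, 0.1461]
ee_rot: [0.255, 2.602, -0.069]
wrist_force: [-29.3, 5.8, 43.2]
finger_gap: 0.0232
grip_force: 57.4
```

Yellow is fully home: contact at about 52 N square to the plates, at the expected depth. Withdrawing.

>>> send_rows --pt "-0.0049 0.001 0.0087 0 0 0 1" --pt "-0.0098 0.002 0.0173 0 0 0 1" --pt "-0.0147 0.003 0.026 0 0 0 1" --pt "-0.0098 0.002 0.0173 0 0 0 1" --pt "0 0 0 0 0 0 1"

```text
time_s: 8.35
tcp_pos: [0.5009, -0.1358, 0.2154]
ee_rot: [0.255, 2.601, -0.07]
wrist_force: [-0.5, -0.7, -1.9]
finger_gap: 0.0235
grip_force: 50.4
```

```bash
python3 plan.py 0.5185 0.1513 0.200 rack 8
```

```text
at [ 0.5009 -0.1358  0.2154] F [-0.5 -0.7 -1.9] t 8.35
total [ 0.0176  0.2871 -0.0154] [0.0175 0.5319 0.3206] per row [ 0.0022  0.0359 -0.0019] [0.0022 0.0665 0.0401]
```

>>> send_rows --pt "0.0022 0.0359 -0.0019 0.0022 0.0665 0.0401 1" --pt "0.0022 0.0359 -0.0019 0.0022 0.0665 0.0401 1" --pt "0.0022 0.0359 -0.0019 0.0022 0.0665 0.0401 1" --pt "0.0022 0.0359 -0.0019 0.0022 0.0665 0.0401 1" --pt "0.0022 0.0359 -0.0019 0.0022 0.0665 0.0401 1" --pt "0.0022 0.0359 -0.0019 0.0022 0.0665 0.0401 1" --pt "0.0022 0.0359 -0.0019 0.0022 0.0665 0.0401 1" --pt "0.0022 0.0359 -0.0019 0.0022 0.0665 0.0401 1"

```text
time_s: 9.15
tcp_pos: [0.5187, 0.1539, 0.1965]
ee_rot: [0.212, -3.127, -0.003]
wrist_force: [1.3, -0.1, -1.5]
finger_gap: 0.0233
grip_force: 50.3
```

>>> send_rows --pt "0 0 0 0 0 0 1" --pt "0 0 0 0 0 0 1"

```text
time_s: 9.35
tcp_pos: [0.5187, 0.1527, 0.1962]
ee_rot: [0.211, -3.129, -0.002]
wrist_force: [0.5, -0.6, -1.8]
finger_gap: 0.0234
grip_force: 50.5
```

```bash
python3 plan.py 0.5185 0.1513 0.0735 rack 1; python3 snap.py ret1 wrist; python3 - <<'E'
from h import *
s,o=pickle.load(open("ret1_wrist.pkl","rb"));T=Ro.from_rotvec(o["ee_rot"]).as_matrix()
for nm,a,b in(("yel",20,33),("grn",45,75)):
    m=mask(s,a,b,130,50);bb=max((q for q in blobs(m) if q[0][0]<450),key=lambda x:x[1]);P=(cloud(s,bb[2],o)-o["tcp_pos"])@T*1e3
    print(nm,bb[:2],np.percentile(P,[2,50,98],axis=0).round(1).tolist())
cv2.imwrite("pics/ret1c.png",cv2.resize(s["color"][130:330,200:420,::-1],None,fx=2.5,fy=2.5))
E
```

```text
at [0.5187 0.1527 0.1962] F [ 0.5 -0.6 -1.8] t 9.35
total [-0.0002 -0.0014 -0.1227] [-0.0011 -0.0053 -0.0014] per row [-0.0002 -0.0014 -0.1227] [-0.0011 -0.0053 -0.0014]
9.4 [0.518  0.1518 0.1964] [ 2.090e-01 -3.129e+00 -2.000e-03] [ 0.16  0.31  1.68  0.    1.16 -1.55] [-0.5  0.4 -2.9] 0.023314689680414818
[[-0.991 -0.133 -0.006]
 [-0.133  0.991  0.001]
 [ 0.005  0.001 -1.   ]]
yel ((np.float64(313.1), np.float64(282.3)), np.int32(3874)) [[-8.6, -11.3, -37.2], [5.1, 0.1, -29.9], [6.3, 11.6, 8.9]]Traceback (most recent call last):
  File "<stdin>", line 4, in <module>
ValueError: max() iterable argument is empty
```

The spacer sits in the grip as before, so I return it to the recorded grasp pose.

>>> send_rows --pt "0 -0.0005 -0.03 -0.001 -0.005 0 1" --pt "0 0 -0.035 0 0 0 1" --pt "0 0 -0.025 0 0 0 1" --pt "0 0 -0.015 0 0 0 1" --pt "0 0 -0.01 0 0 0 1" --pt "0 0 -0.007 0 0 0 1" --pt "0 0 0 0 0 0 1"

```text
time_s: 10.1
tcp_pos: [0.5184, 0.1517, 0.0753]
ee_rot: [-0.203, 3.133, 0.004]
wrist_force: [1.3, 9.2, -6.2]
finger_gap: 0.023
grip_force: 52.6
```

>>> send_rows --pt "0 0 -0.001 0 0 0 1" --pt "0 0 -0.001 0 0 0 1" --pt "0 0 0 0 0 0 1"

```text
time_s: 10.4
tcp_pos: [0.5185, 0.1517, 0.0742]
ee_rot: [-0.203, 3.132, 0.004]
wrist_force: [0.1, 7.4, 0.8]
finger_gap: 0.0232
grip_force: 53.7
```

>>> send_rows --pt "0 0.001 -0.0005 0 0 0 1" --pt "0 0.0005 -0.001 0 0 0 1" --pt "0 0 -0.001 0 0 0 1" --pt "0 0 0 0 0 0 1"

```text
time_s: 10.8
tcp_pos: [0.5179, 0.152, 0.071]
ee_rot: [-0.207, 3.135, -0.001]
wrist_force: [-1.1, -0.6, -1.5]
finger_gap: 0.0235
grip_force: 53.1
```

>>> send_rows --pt "0 0 -0.0007 0 0 0 1" --pt "0 0 0 0 0 0 1"

```text
time_s: 11.0
tcp_pos: [0.5181, 0.1524, 0.0704]
ee_rot: [-0.208, 3.134, -0.001]
wrist_force: [-0.1, -0.2, -2.6]
finger_gap: 0.0234
grip_force: 53.1
```

>>> send_rows --pt "0 0 0 0 0 0 0.4" --pt "0 0 0 0 0 0 0" --pt "0 0 0 0 0 0 -0.5" --pt "0 0 0 0 0 0 -1" --pt "0 0 0 0 0 0 -1"

```text
time_s: 11.5
tcp_pos: [0.5184, 0.1528, 0.0707]
ee_rot: [-0.208, 3.134, -0.0]
wrist_force: [0.5, 0.6, 0.9]
finger_gap: 0.0812
grip_force: 0.0
```

```bash
python3 plan.py 0.573 0.1585 0.150 rack 1
```

```text
at [0.5184 0.1528 0.0707] F [0.5 0.6 0.9] t 11.5
total [0.0546 0.0057 0.0793] [0.0001 0.001  0.0006] per row [0.0546 0.0057 0.0793] [0.0001 0.001  0.0006]
```

>>> send_rows --pt "0 0 0.03 0 0 0 -1" --pt "0 0 0.04 0 0 0 -1" --pt "0.015 0.002 0.03 0 0 0 -1" --pt "0.025 0.003 0.02 0 0 0 -1" --pt "0.0145 0.002 0 0 0 0 -1" --pt "0 0 0 0 0 0 -1" --pt "0 0 0 0 0 0 -1"

```text
time_s: 12.2
tcp_pos: [0.5718, 0.1596, 0.19]
ee_rot: [0.208, -3.134, 0.001]
wrist_force: [0.0, 0.1, -0.3]
finger_gap: 0.0855
grip_force: 0.0
```

```bash
python3 snap.py g1 wrist top; cat > rk.py <<'E'
import sys
from h import *
for f in sys.argv[1:]:
    s,o=pickle.load(open(f,"rb"))
    for nm,h0,h1,sm in(("yel",22,33,140),("grn",45,75,110),("red",0,4,150)):
        for ce,A,m in blobs(mask(s,h0,h1,sm),25):
            P=cloud(s,m,o)
            if len(P)<20: continue
            t=P[P[:,2]>np.percentile(P[:,2],98)-.006];q=t.mean(0)
            if .45<q[0]<.7 and .1<q[1]<.22: print(f,nm,ce,A,q.round(4))
E
python3 rk.py g1_wrist.pkl g1_top.pkl; python3 plan.py 0.573 0.160 0.0705 rack 1
```

```text
12.3 [0.571  0.1595 0.1896] [ 2.080e-01 -3.133e+00  1.000e-03] [ 0.16  0.39  1.57 -0.    1.18 -1.55] [-0.5  0.6  0.3] 0.08539279075586839
[[-0.991 -0.132 -0.002]
 [-0.132  0.991 -0.001]
 [ 0.002 -0.    -1.   ]]
g1_wrist.pkl yel (np.float64(313.7), np.float64(139.1)) 727 [0.5166 0.1528 0.1076]
g1_wrist.pkl grn (np.float64(314.6), np.float64(204.9)) 854 [0.5735 0.1611 0.1075]
g1_wrist.pkl red (np.float64(313.5), np.float64(259.4)) 915 [0.6276 0.1675 0.1073]
g1_wrist.pkl red (np.float64(151.4), np.float64(389.0)) 750 [0.5896 0.1097 0.2569]
g1_top.pkl yel (np.float64(249.7), np.float64(205.7)) 45 [0.5163 0.1492 0.1087]
at [0.571  0.1595 0.1896] F [-0.5  0.6  0.3] t 12.3
total [ 0.002   0.0005 -0.1191] [ 0.0005 -0.0021  0.0006] per row [ 0.002   0.0005 -0.1191] [ 0.0005 -0.0021  0.0006]
```

Yellow is back upright, with its top at 0.1076 as at the start. Now green.

>>> send_rows --pt "0.001 0 -0.03 0 -0.002 0 -1" --pt "0.001 0.0005 -0.035 0 0 0 -1" --pt "0 0 -0.03 0 0 0 -1" --pt "0 0 -0.018 0 0 0 -1" --pt "0 0 -0.006 0 0 0 -1" --pt "0 0 0 0 0 0 -0.5"

```text
time_s: 12.9
tcp_pos: [0.5733, 0.1601, 0.0707]
ee_rot: [0.208, -3.135, 0.001]
wrist_force: [0.4, 0.4, 0.8]
finger_gap: 0.0733
grip_force: 0.0
```

>>> send_rows --pt "0 0 0 0 0 0 1" --pt "0 0 0 0 0 0 1" --pt "0 0 0 0 0 0 1" --pt "0 0 0 0 0 0 1" --pt "0 0 0 0 0 0 1" --newtons 50

```text
time_s: 13.4
tcp_pos: [0.5755, 0.1603, 0.0728]
ee_rot: [-0.208, 3.13, -0.0]
wrist_force: [-1.5, -0.7, 6.3]
finger_gap: 0.0235
grip_force: 49.2
```

>>> send_rows --pt "0 0 0.02 0 0 0 1" --pt "0 0 0.04 0 0 0 1" --pt "0 0 0.04 0 0 0 1" --pt "0 0 0.03 0 0 0 1" --pt "0 0 0 0 0 0 1"

```text
time_s: 13.9
tcp_pos: [0.578, 0.1608, 0.2067]
ee_rot: [-0.207, 3.123, 0.001]
wrist_force: [1.1, 0.1, -1.2]
finger_gap: 0.0235
grip_force: 49.5
```

```bash
python3 plan.py 0.508 -0.1365 0.200 gap 8
```

```text
at [0.578  0.1608 0.2067] F [ 1.1  0.1 -1.2] t 13.9
total [-0.07   -0.2973 -0.0067] [-0.0151 -0.5109 -0.3212] per row [-0.0087 -0.0372 -0.0008] [-0.0019 -0.0639 -0.0401]
```

>>> send_rows --pt "-0.0087 -0.0372 -0.0008 -0.0019 -0.0655 -0.0401 1" --pt "-0.0087 -0.0372 -0.0008 -0.0019 -0.0655 -0.0401 1" --pt "-0.0087 -0.0372 -0.0008 -0.0019 -0.0655 -0.0401 1" --pt "-0.0087 -0.0372 -0.0008 -0.0019 -0.0655 -0.0401 1" --pt "-0.0087 -0.0372 -0.0008 -0.0019 -0.0655 -0.0401 1" --pt "-0.0087 -0.0372 -0.0008 -0.0019 -0.0655 -0.0401 1" --pt "-0.0087 -0.0372 -0.0008 -0.0019 -0.0655 -0.0401 1" --pt "-0.0087 -0.0372 -0.0008 -0.0019 -0.0655 -0.0401 1"

```text
time_s: 14.7
tcp_pos: [0.5039, -0.1365, 0.1944]
ee_rot: [0.256, 2.608, -0.068]
wrist_force: [2.0, 0.9, -1.7]
finger_gap: 0.0236
grip_force: 49.7
```

>>> send_rows --pt "0 0 0 0 0 0 1" --pt "0 0 0 0 0 0 1"

```text
time_s: 14.9
tcp_pos: [0.504, -0.1359, 0.194]
ee_rot: [0.259, 2.612, -0.065]
wrist_force: [-0.2, -0.3, -1.0]
finger_gap: 0.0233
grip_force: 49.8
```

```bash
python3 snap.py pre2 wrist; python3 rel.py pre2_wrist.pkl 185 232 226-270 358-398
python3 - <<'E'
from h import *
for f,a,b in(("pre1",20,33),("pre2",45,75)):
    s,o=pickle.load(open(f+"_wrist.pkl","rb"));T=Ro.from_rotvec(o["ee_rot"]).as_matrix()
    m=mask(s,a,b,100,50);B=max((q for q in blobs(m) if 280<q[0][0]<350),key=lambda x:x[1]);P=(cloud(s,B[2],o)-o["tcp_pos"])@T*1e3
    F=P[(P[:,2]>-28)&(P[:,2]<0)];k=np.polyfit(F[:,2],F[:,0],1);top=P[P[:,2]<-33];print(f,B[:2],"front face tool x at z=-15",np.polyval(k,-15).round(2),"tilt",k[0].round(4),"top x range",np.percentile(top[:,0],[3,97]).round(1),"y",np.percentile(P[:,1],[2,98]).round(1))
    g=s["color"][205:232,295:335].astype(float).mean((1,2));print(" ".join(f"{205+i}:{q:.0f}" for i,q in enumerate(g)))
E
```

```text
14.95 [ 0.5049 -0.1353  0.1944] [ 0.255  2.611 -0.065] [-0.51  0.1   2.14  0.38  0.43 -2.19] [-0.1  0.1 -0.3] 0.023143529206965833
[[-0.852  0.193  0.487]
 [ 0.169  0.981 -0.094]
 [-0.496  0.002 -0.868]]
plane offset mm 0.032786130801718195 15333
185:116/0.62 186:116/0.61 187:116/0.62 188:115/0.62 189:116/0.62 190:115/0.62 191:115/0.62 192:115/0.62 193:115/0.62 194:115/0.62 195:115/0.62 196:115/0.62 197:114/0.62 198:115/0.62 199:114/0.62 200:115/0.62 201:114/0.62 202:114/0.62 203:115/0.62 204:120/0.57 205:147/0.36 206:183/0.12 207:193/0.05 208:183/0.03 209:171/0.02 210:169/0.02 211:170/0.02 212:170/0.02 213:171/0.02 214:172/0.02 215:173/0.02 216:187/0.02 217:201/0.02 218:172/0.06 219:100/0.19 220:51/0.51 221:44/0.61 222:44/0.62 223:44/0.60 224:58/0.45 225:99/0.21 226:137/0.09 227:150/0.06 228:151/0.06 229:146/0.13 230:130/0.38 231:116/0.57
rows 204.9 229.98 tool xyz near [  4.8 -51.9  78.6] far [-17.1 -53.5  78.5] width-6: 15.96 centre tool x -6.11
185:111/0.63 186:112/0.63 187:112/0.63 188:111/0.63 189:111/0.63 190:111/0.63 191:111/0.63 192:111/0.63 193:111/0.63 194:111/0.63 195:112
[... 586 characters left out ...]
.float64(313.2), np.float64(282.2)), np.int32(3863)) front face tool x at z=-15 5.58 tilt 0.0052 top x range [-8.5  5.7] y [-11.4  11.5]
205:218 206:218 207:218 208:218 209:217 210:207 211:161 212:88 213:49 214:42 215:42 216:41 217:41 218:44 219:59 220:81 221:98 222:103 223:104 224:104 225:104 226:104 227:105 228:105 229:105 230:105 231:104
pre2 ((np.float64(313.1), np.float64(276.5)), np.int32(3695)) front face tool x at z=-15 8.29 tilt 0.0073 top x range [-5.7  8.1] y [-11.1  11.5]
205:145 206:184 207:201 208:215 209:220 210:209 211:155 212:82 213:51 214:62 215:84 216:100 217:105 218:106 219:105 220:106 221:107 222:107 223:107 224:107 225:107 226:107 227:107 228:108 229:108 230:107 231:107
```

The gap measures 16.0 mm again. Green sits about 2.7 mm further along tool x than yellow did, so it needs a shift of about 6.4 mm up the slope. Then I descend.

>>> send_rows --pt "0.0027 -0.0006 0.0016 -0.001 -0.005 0 1" --pt "0.0027 -0.0005 0.0016 0 0 0 1" --pt "0.0039 -0.0008 -0.0069 0 0 0 1" --pt "0.0039 -0.0008 -0.0069 0 0 0 1" --pt "0.0039 -0.0008 -0.0069 0 0 0 1" --pt "0 0 0 0 0 0 1"

```text
time_s: 15.55
tcp_pos: [0.5228, -0.1385, 0.1762]
ee_rot: [0.253, 2.606, -0.065]
wrist_force: [-0.8, 0.4, -1.6]
finger_gap: 0.0233
grip_force: 49.8
```

```bash
python3 snap.py pre3 wrist; python3 rel.py pre3_wrist.pkl 185 245 226-255 375-398 | grep -v :
```

```text
15.6 [ 0.5226 -0.1386  0.1765] [ 0.253  2.606 -0.065] [-0.49  0.16  2.13  0.42  0.37 -2.22] [ 0.2  0.5 -1.7] 0.02330719115375137
[[-0.849  0.192  0.492]
 [ 0.167  0.981 -0.095]
 [-0.501  0.002 -0.865]]
plane offset mm 0.036428952821630875 18835
```

```bash
python3 rel.py pre3_wrist.pkl 175 240 226-255 375-398 | grep -E "rows|plane"
```

```text
plane offset mm 0.021858852806752684 20139
rows 205.92 233.84 tool xyz near [ 12.8 -51.5  53.6] far [ -9.  -53.2  53.7] width-6: 15.89 centre tool x 1.89
rows 206.35 234.29 tool xyz near [12.3 52.6 53.9] far [-9.6 54.3 54. ] width-6: 15.97 centre tool x 1.35
```

>>> send_rows --pt "-0.0009 0.0002 -0.0006 0 0 0 1" --pt "0.0015 -0.0003 -0.0026 0 0 0 1" --pt "0.0015 -0.0003 -0.0026 0 0 0 1" --pt "0.0015 -0.0003 -0.0026 0 0 0 1" --pt "0 0 0 0 0 0 1"

```text
time_s: 16.1
tcp_pos: [0.5265, -0.1397, 0.169]
ee_rot: [0.253, 2.604, -0.066]
wrist_force: [-0.4, -0.4, -1.7]
finger_gap: 0.0232
grip_force: 49.9
```

>>> send_rows --pt "0.0015 -0.0003 -0.0026 0 0 0 1" --pt "0.0015 -0.0003 -0.0026 0 0 0 1" --pt "0 0 0 0 0 0 1"

```text
time_s: 16.4
tcp_pos: [0.5295, -0.1402, 0.1637]
ee_rot: [0.253, 2.604, -0.066]
wrist_force: [-0.1, -0.1, -1.2]
finger_gap: 0.0232
grip_force: 49.9
```

>>> send_rows --pt "0.0015 -0.0003 -0.0026 0 0 0 1" --pt "0.0015 -0.0003 -0.0026 0 0 0 1" --pt "0.0015 -0.0003 -0.0026 0 0 0 1" --pt "0.0015 -0.0003 -0.0026 0 0 0 1" --pt "0.0015 -0.0003 -0.0026 0 0 0 1" --pt "0 0 0 0 0 0 1"

```text
time_s: 17.0
tcp_pos: [0.537, -0.1418, 0.1507]
ee_rot: [0.253, 2.604, -0.066]
wrist_force: [-0.1, -0.2, -2.1]
finger_gap: 0.0236
grip_force: 49.9
```

>>> send_rows --pt "0.001 -0.0002 -0.0017 0 0 0 1" --pt "0.0005 -0.0001 -0.0009 0 0 0 1" --pt "0 0 0 0 0 0 1"

```text
time_s: 17.3
tcp_pos: [0.5384, -0.142, 0.1484]
ee_rot: [0.253, 2.604, -0.066]
wrist_force: [0.4, 0.8, -1.5]
finger_gap: 0.0234
grip_force: 49.9
```

>>> send_rows --pt "0.0005 -0.0001 -0.0009 0 0 0 1" --pt "0.0005 -0.0001 -0.0009 0 0 0 1" --pt "0 0 0 0 0 0 1"

```text
time_s: 17.6
tcp_pos: [0.5389, -0.142, 0.1476]
ee_rot: [0.253, 2.603, -0.067]
wrist_force: [-12.2, 2.2, 14.8]
finger_gap: 0.0231
grip_force: 52.2
```

>>> send_rows --pt "0.0005 -0.0001 -0.0009 0 0 0 1" --pt "0 0 0 0 0 0 1"

```text
time_s: 17.8
tcp_pos: [0.539, -0.1419, 0.1473]
ee_rot: [0.253, 2.602, -0.067]
wrist_force: [-20.9, 4.1, 28.4]
finger_gap: 0.0235
grip_force: 54.2
```

Green is fully home, with about 35 N square to the plates at the expected depth. The gap is about 16 mm, so the 18 mm red one cannot go in and stays in the rack. I'll ease off, release and retreat.

>>> send_rows --pt "-0.0007 0.0001 0.0013 0 0 0 1" --pt "-0.0002 0 0.0004 0 0 0 1" --pt "0 0 0 0 0 0 0.6" --pt "0 0 0 0 0 0 0.3" --pt "0 0 0 0 0 0 -0.3" --pt "0 0 0 0 0 0 -1" --pt "0 0 0 0 0 0 -1"

```text
time_s: 18.5
tcp_pos: [0.5394, -0.1424, 0.1476]
ee_rot: [0.253, 2.604, -0.067]
wrist_force: [-0.5, 1.1, -0.3]
finger_gap: 0.0722
grip_force: 0.0
```

>>> send_rows --pt "-0.0098 0.002 0.0173 0 0 0 -1" --pt "-0.0147 0.003 0.026 0 0 0 -1" --pt "-0.0147 0.003 0.026 0 0 0 -1" --pt "-0.0147 0.003 0.026 0 0 0 -1" --pt "0 0 0 0 0 0 -1" --pt "0 0 0 0 0 0 -1"

```text
time_s: 19.1
tcp_pos: [0.4855, -0.1315, 0.2435]
ee_rot: [0.253, 2.602, -0.068]
wrist_force: [-0.5, 0.5, -0.5]
finger_gap: 0.0851
grip_force: 0.0
```

```bash
python3 snap.py end wrist side top; python3 rk.py end_wrist.pkl end_side.pkl end_top.pkl; python3 - <<'E'
from h import *
s,o=pickle.load(open("end_wrist.pkl","rb"))
n=np.array([-.488,.096,.867]);n/=np.linalg.norm(n);c=np.array([.5357,-.1412,.1217])
B=max((q for q in blobs(mask(s,45,75,100,50)) if 250<q[0][0]<380),key=lambda x:x[1]);P=cloud(s,B[2],o);h=(P-c)@n*1e3
print(B[:2],"green heights above plates pct",np.percentile(h,[2,50,98]).round(1))
u,v=map(int,B[0]);
for du in(-26,26):
  print([round(float(((cloud(s,np.pad(np.ones((3,3),bool),((vv,397-vv),(u+du,637-u-du))),o)-c)@n).mean()*1e3),1) for vv in range(v-60,v+10,5)])
a=s["color"][110:310,200:440,::-1];e,_=pickle.load(open("end_side.pkl","rb"));b=e["color"][140:290,270:390,::-1]
cv2.imwrite("pics/endc.png",cv2.hconcat([cv2.resize(a,(480,400)),cv2.resize(b,(320,400),interpolation=cv2.INTER_CUBIC)]))
E
```

```text
19.25 [ 0.485  -0.131   0.2416] [ 0.254  2.606 -0.065] [-0.53 -0.02  2.11  0.31  0.57 -2.13] [ 0.6  0.4 -0.2] 0.08541249999415258
[[-0.849  0.192  0.492]
 [ 0.167  0.981 -0.095]
 [-0.501  0.002 -0.865]]
end_wrist.pkl yel (np.float64(628.8), np.float64(74.7)) 660 [0.5189 0.1407 0.091 ]
end_wrist.pkl red (np.float64(599.4), np.float64(172.7)) 1283 [0.6266 0.1649 0.1068]
end_side.pkl red (np.float64(338.5), np.float64(165.5)) 64 [0.6257 0.1635 0.1081]
end_top.pkl yel (np.float64(249.8), np.float64(205.8)) 42 [0.5157 0.1503 0.1098]
end_top.pkl red (np.float64(243.3), np.float64(164.3)) 38 [0.6276 0.1645 0.1076]
((np.float64(312.9), np.float64(201.3)), np.int32(928)) green heights above plates pct [11.6 54.6 57. ]
[-0.5, -0.2, -0.0, 0.2, 0.0, 0.1, 0.7, 0.2, -38.1, -37.7, -13.3, -1.2, 0.3, 0.2]
[0.1, -0.2, 0.1, -0.1, 0.2, 0.4, -0.2, -0.5, -37.7, -38.3, -14.6, -1.7, 0.0, 0.4]
```

View pics/endc.png

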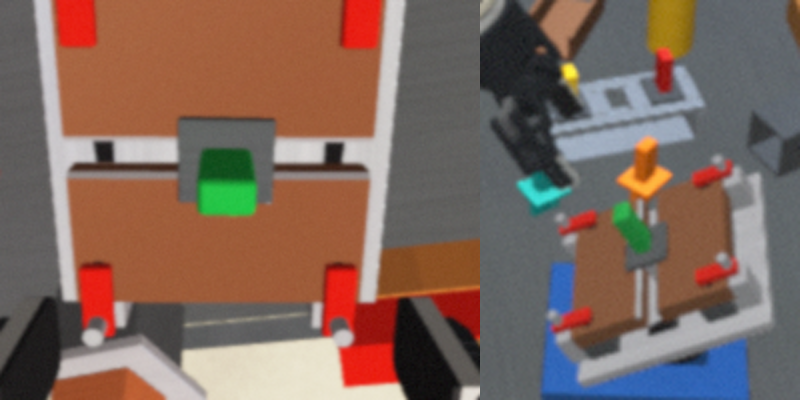

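The picture shows green standing square in the gap (collar around 224,160 in the crop). Its handle top is about 56 mm above the plates, so it is fully home. Yellow and red are upright in the rack, and the arm is clear.

```bash
python3 -c "
from station import r
print(r.finish_job())"
```

```text
the job is handed in; nothing more can be done
None
```

The gap is about 16 mm (measured in the camera images): yellow went fully home and is back in the rack, green went fully home and is left standing in the gap, and red was not tried because at 18 mm it clearly would not fit; the job is handed in at about 19 s.

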